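Unclamp and tilt up the photometer display

TASK

Set up the photometer for reading: turn the black clamp knob on its front ledge a quarter turn anticlockwise, so that the steel claw is swung right off the blue display lid. Then lift the lid smoothly and gently by its orange tab until the lid is in line with the red tilt pointer beside it (its free edge level with the red bead), and let go. Do not move the pointer or disturb the glassware and other things around.

Things in the scene. Friction and masses are not known exactly. Their poses are not given: they have to be found in the camera images.
- photometer: cream photometer, fixed, 340 mm deep (x), 330 mm wide (y). Origin under it at table height; -x is its front, +y its left. Front ledge x -170 to -95 mm, 45 mm high; deck x -100 to +85 mm, 85 mm high; rear part x +85 to +170 mm, 135 mm high. Hinge line of lid and pointer: along y at x +65 mm, z 94 mm. A thin steel arc, radius 125 mm, stands about it at y -137 mm
- display (a joint): angle (rad) of the blue display lid: 0 = shut flat on the deck, grows as its front edge is raised; stop at 1.7. Stiff friction hinge: stays at any angle; it takes about 5 to 8 N at the tab to raise. Lid 160 mm from hinge to free edge, 240 mm wide, 16 mm thick, weight about 0.4 kg
- display_hinge (a point): point on the lid's hinge line, mid-width; axes of the lid: at angle 0 parallel to the photometer's, x from the free edge to the hinge
- display_edge (a point): middle of the lid's free (front) edge, 160 mm from the hinge line, at mid-thickness; axes as display_hinge, turning with the lid
- display_tab (a point): centre of the orange grip tab: an upright disc 34 mm across, 12 mm thick along the photometer's y, on a neck, 32 mm ahead of the free edge, 192 mm from the hinge line; 49 mm above the ledge when shut. Pinched across its thickness with the tool pointing down, it can turn between the fingers as the lid swings up
- clamp (a joint): angle (rad) of the clamp: 0 = claw points straight over the lid (photometer's +x); grows anticlockwise from above, swinging the claw to +y; stop at 1.65. The claw blocks the lid until about 1.1; at 1.2 and more it is clear. Light friction, about 0.1 N m; stays where left
- clamp_knob (a point): middle of the clamp's black bar knob, on its upright axis, 130 mm above the table. Bar 44 mm long (the way the claw points), 12 mm thick, top 140 mm above the table, 26 mm tall; below it the steel claw, 14 mm wide, reaching 42 mm from the axis, 104 to 114 mm above the table. The axis is 26 mm ahead of the lid's free edge, 80 mm left of the tab
- pointer (a joint): angle (rad) of the red tilt pointer about the lid's hinge line, same zero and sense as the lid angle: the lid is in line when both angles are equal. A thin arm, easily pushed: leave it alone
- pointer_bead (a point): centre of the red bead (18 mm) at the pointer's end, 160 mm from the hinge line, 30 mm outside the right (-y) end of the lid; axes as the lid's, turning with the pointer
- vial: amber glass vial, 22 mm wide, 45 mm tall, on the photometer's front ledge (right end); loose, to be left alone. Origin under its centre
- sample_box: white plastic box 50 x 70 x 30 mm on top of the raised rear part of the photometer; loose, to be left alone. Origin under its centre
- beaker: clear glass beaker, 70 mm wide, 90 mm tall, left of the photometer; loose, to be left alone. Origin under its centre
- amber_bottle: amber bottle, 66 mm wide, 140 mm tall, right of the photometer; loose, to be left alone. Origin under its centre
- flask: glass volumetric flask, 80 mm wide, 168 mm tall, left of the photometer; loose, to be left alone. Origin under its centre
- cuvette_rack: wooden cuvette block 50 x 120 x 35 mm, on top of the raised rear part of the photometer; loose, to be left alone. Origin under its centre
- mortar: white mortar bowl, 80 mm wide, 50 mm tall, right of the photometer; loose, to be left alone. Origin under its centre

How it is judged:
On the way:
1. the claw is turned clear of the lid while the lid is still shut (value of joint clamp above 1.15 rad and value of joint display below 0.08 rad), for 0.1 s.
At the end, for the whole second after the job is handed in: the lid stands still at the pointer's angle within 0.09 rad (about 5 degrees) and the clamp is still turned clear (over 1.15 rad) (angle between the x axis of display_edge and the x axis of pointer_bead, either way round below 0.09 rad and value of joint clamp above 1.15 rad and value of joint display above 0.6 rad and velocity of joint display between -0.02 and 0.02 rad/s); the robot touches nothing.
It fails at once if the red pointer is pushed out of its place (bead moved over 10 mm) (distance of pointer_bead from where it was at the start of the episode above 0.01 m).
It fails at once if the lid is jerked or flung (faster than 1.5 rad/s) (velocity of joint display above 1.5 rad/s or velocity of joint display below -1.5 rad/s).
It fails at once if a loose thing around is pushed over 30 mm from its place (distance of any of vial, sample_box, beaker, amber_bottle, flask, cuvette_rack, mortar from where it was at the start of the episode above 0.03 m).
It also fails if it takes over 56 s, if anything falls off the work surface, if the arm or the gripper's body presses on something with over 40 N, if the wrist force passes 120 N, or if a joint passes its speed limit or range.

ROBOT

A 6-joint arm with a two-finger parallel gripper is mounted at the origin on the work surface. World frame = base frame: x ahead of the robot, y to its left, z up, the work surface at z = 0. Lengths are in m, angles in rad, forces in N, time in s.
With the tool pointing down it reaches from about 0.225 to 0.725 m from the base axis. Payload 3.1 kg.
Tool frame: the origin (TCP) lies between the finger pads, 19 mm behind the fingertips; this is the grasp point; z points along the fingers, y is the line along which they close (so a half turn about z gives the same grasp; the last joint's range is limited). The gripper opens to 85 mm and grips with 20 to 120 N. Pads are 22 mm wide; open, the fingers measure 114 mm over their backs; the gripper's body (76 mm by 85 mm) begins 54 mm behind the grasp point. The pads swing forward as they close: fully open they stand 13 mm farther back than shut.
Start: joints at [-1.244, 0.048, 0.099, 1.622, 0, 1.443], TCP at [0.231, -0.472, 0.25] pointing down, gripper open.
Joint ranges: [-2.91, 2.91], [-0.99, 1.94], [-1.21, 1.42], [-2.12, 2.29], [-1.49, 1.47], [-3.14, 3.14]. Speed limits (rad/s): [2.79, 2.79, 3.14, 3.14, 3.14, 3.14].

INTERFACE

Orientations are given as a rotation vector (axis times angle).
In Python, from workcell import telemetry, optics, workorder gives the robot as it stands.
- The arm moves only by the tool arm_command, never from a script. Its arguments are lists of equal length, an entry for each row: "travel": the shift along the world's x, y, z in cm, a list of three; "twist": the turn, a rotation vector about the world's x, y, z in degrees, a list of three. A call has 1 to 12 rows; each row shifts and turns the commanded pose from where the row before left it; what a row does not reach is not made up. A row lasts 1/8 s, in which the tool goes at most 62.5 mm and 10.7 degrees, less where a joint would pass 70% of its speed; a pose out of reach is approached as far as the arm can. A call is refused whole if a number of a shift passes 6.25 or a number of a turn 10.7, either way. A call with a gripper value outside its range is refused whole. "fingers" is the finger opening in cm, from 0 to 8.54, set as the call begins (left out, the last holds). The fingers move at their own pace and stop on an object; the grip force is fixed at half the most. Time passes only in rows, so rows that do not move let the fingers close. It gives the time, the measured TCP pose, the force, the opening and the grip force at its end, in the units of the state.
- telemetry.get_state(): the state, without advancing time (a new reading comes with each control period).
- optics.capture(name): name is "scene" or "top" or "wrist"; returns a dict with "frame" (480x640x3 uint8, red, green, blue), "mtx" (3x3 intrinsics, pixels), "rvec" (rotation vector, rad) and "tvec" (3), from world to camera coordinates, as OpenCV has them; the wrist camera has in their place "tool_from_camera" (4x4, takes a point from camera to tool coordinates, whose origin is the TCP and whose axes are the flange's). Camera axes: x right, y down, z forward; pixel columns grow to the right and rows downward; lengths in m; the calibration is good to about 2 mm. The wrist camera is an equidistant fisheye: a pixel r from the principal point sees the ray r / f radians off the axis. A picture is of the moment at which its call begins: read the wrist's pose just before it. There is no depth.
- workorder.hand_in(): hands the job in; it is judged then, once.
The state is a dict: "time": time; "q": joint angles; "qd": joint speeds; "tau": joint torques, N m; "tool_pos": TCP position; "tcp_rot": TCP orientation; "contact_force": force on the tool from outside, world axes, zero at the start; "ft_torque": the same for the moment, N m; "finger_gap": finger opening in m; "grasp_force": force on a finger pad.
Only numpy, scipy, OpenCV 4.12 (cv2) and the standard library are available. Lean on these libraries where they do the work, as an engineer would, in place of code of your own. Each camera call takes 0.05 s, during which the arm holds its last target. There are 200 camera calls.

## Working session

There is one attempt and no reset: what is moved stays moved. The work goes in short steps, Python scripts to look and compute and a tool call to move; the robot and the scene stay as the last step left them, time stands still between calls to the robot, and variables do not carry over. Pictures are saved under pics/ and viewed, at most 10 in all, crops included, and the job is handed in when it is done.

Besides the shell and the picture viewer there is one more tool, called by a JSON object that holds its "method" and its "body". arm_command: Moves the arm, as the interface text tells. Its arguments: {"type":"object","properties":{"travel":{"type":"array"},"twist":{"type":"array"},"fingers":{"type":"number"}},"required":["travel","twist"]}

```bash
mkdir -p pics
python3 - <<'E'
from workcell import telemetry, optics
import cv2,pickle
print(telemetry.get_state())
for n in("scene","top"):
    c=optics.capture(n); pickle.dump(c,open(f"{n}.pkl","wb"))
    cv2.imwrite(f"pics/{n}0.png",c["frame"][:,:,::-1]); print(n,c["mtx"],c["rvec"],c["tvec"])
E
```

```text
{'time': 0.0, 'q': array([-1.24378894e+00,  4.87378081e-02,  9.76012279e-02,  1.62197962e+00,
        5.00792838e-06,  1.44299049e+00]), 'qd': array([-0.00017948,  0.00161144,  0.00015996,  0.00151647, -0.00033801,
        0.00041424]), 'tau': array([-5.74706282e-04, -3.38781273e+01,  3.20014858e+01,  2.02120078e-02,
       -2.53977887e-04, -1.12823398e-05]), 'tool_pos': array([ 0.23043669, -0.47110505,  0.24882552]), 'tcp_rot': array([-3.05846087e+00, -7.07756748e-01,  3.54262836e-04]), 'contact_force': array([ 0.51513009, -0.90282709,  0.51694951]), 'ft_torque': array([ 0.00878539,  0.03174989, -0.010996  ]), 'grasp_force': 0.0, 'finger_gap': 0.0852661788935461}
scene [[460.83301184   0.         318.65418994]
 [  0.         460.83301184 236.33713398]
 [  0.           0.           1.        ]] [ 2.32659025  1.15827482 -0.34113982] [-0.39095778 -0.37149766  1.16217338]
top [[619.3422589    0.         320.53000411]
 [  0.         619.3422589  225.01814108]
 [  0.           0.           1.        ]] [ 2.09697302 -2.11159626  0.24221807] [0.01980347 0.65167781 1.08756609]
```

View pics/scene0.png

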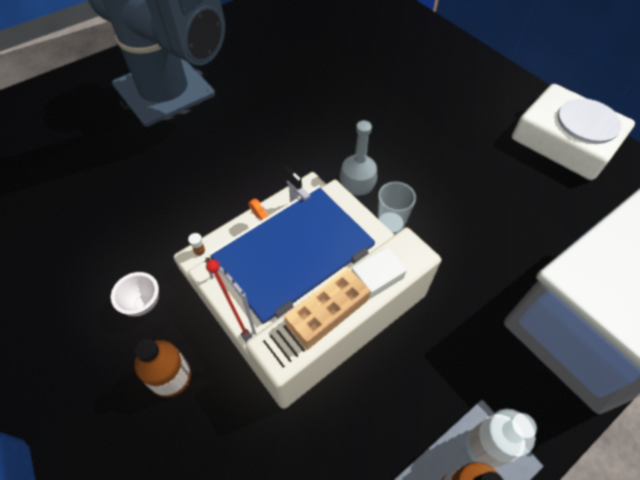

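View pics/top0.png

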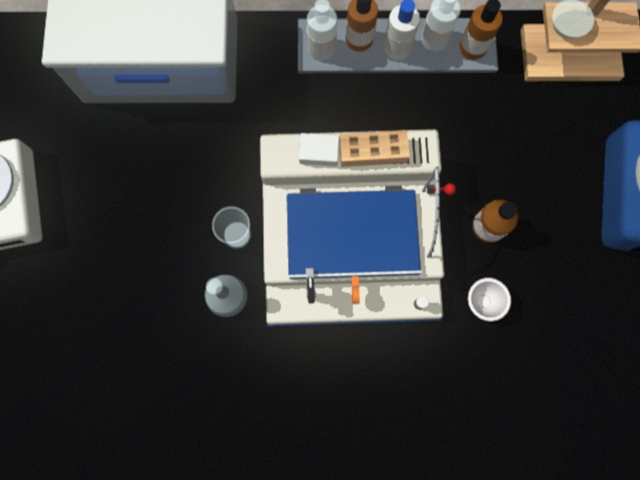

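The scene view shows the shut blue lid, the tab at (258,209), the knob at (295,183) and the bead at (213,266). In the top view the knob is at (311,288), the tab at (355,290), the bead at (449,189) and the vial at (422,302). I'll measure these next.

```bash
cat > h.py <<'E'
import cv2,numpy as np,pickle
def ray(c,uv):
    R=cv2.Rodrigues(c["rvec"])[0]; t=np.ravel(c["tvec"])
    d=R.T@np.linalg.solve(c["mtx"],[uv[0],uv[1],1.]); return -R.T@t,d/np.linalg.norm(d)
def plane(c,uv,z):
    o,d=ray(c,uv); return o+d*(z-o[2])/d[2]
def tri(c1,u1,c2,u2):
    o1,d1=ray(c1,u1);o2,d2=ray(c2,u2)
    s=np.linalg.lstsq(np.c_[d1,-d2],o2-o1,rcond=None)[0]
    a,b=o1+s[0]*d1,o2+s[1]*d2; return (a+b)/2,np.linalg.norm(a-b)
def blobs(c,lo,hi,roi,k=3):
    x0,x1,y0,y1=roi; hsv=cv2.cvtColor(c["frame"],cv2.COLOR_RGB2HSV)
    m=cv2.inRange(hsv,lo,hi); z=np.zeros_like(m); z[y0:y1,x0:x1]=m[y0:y1,x0:x1]
    cs=cv2.findContours(z,cv2.RETR_EXTERNAL,cv2.CHAIN_APPROX_NONE)[0]
    return sorted(cs,key=cv2.contourArea,reverse=True)[:k]
def cen(k):
    M=cv2.moments(k); return np.array([M["m10"],M["m01"]])/M["m00"]
E
python3 - <<'E'
from h import *
np.set_printoptions(precision=4,suppress=True)
T=pickle.load(open("top.pkl","rb"));S=pickle.load(open("scene.pkl","rb"))
lt=blobs(T,(105,120,60),(125,255,255),(250,450,150,310))[0]
ls=blobs(S,(105,120,60),(125,255,255),(190,400,170,340))[0]
for c,k in((T,lt),(S,ls)):
    P=np.array([plane(c,p[0],.102)[:2] for p in k],np.float32)
    (ce,sz,an)=cv2.minAreaRect(P); print("lid",ce,sz,an,cv2.boxPoints((ce,sz,an)).tolist())
for nm,lo,hi,rt,rs in(("tab",(5,180,120),(18,255,255),(335,375,270,310),(240,275,190,225)),("bead",(0,200,100),(4,255,255),(430,470,170,210),(195,230,250,280))):
    a=blobs(T,lo,hi,rt);b=blobs(S,lo,hi,rs)
    print(nm,[(cv2.contourArea(k),cen(k),cv2.boundingRect(k)) for k in a[:2] if cv2.contourArea(k)],[(cv2.contourArea(k),cen(k),cv2.boundingRect(k)) for k in b[:2] if cv2.contourArea(k)])
    print(tri(T,cen(a[0]),S,cen(b[0])))
k=blobs(T,(0,0,0),(180,255,60),(300,325,270,306))[0]
print("knob",cen(k),cv2.boundingRect(k),plane(T,cen(k),.14))
for n,uv in (("vial",(422,302)),("bottlecap",(508,211)),("mortar",(489,300))): print(n,plane(T,uv,{"vial":.09,"bottlecap":.14,"mortar":.05}[n]))
cr=np.hstack([cv2.resize(T["frame"][180:330,260:460],None,fx=2,fy=2),cv2.resize(S["frame"][160:310,170:370],None,fx=2,fy=2)])
cv2.imwrite("pics/crop.png",cr[:,:,::-1])
E
```

```text
lid (0.6336694955825806, -0.04257944971323013) (0.1490703672170639, 0.2356611043214798) 1.5336699485778809 [[0.5560073256492615, 0.07321400940418243], [0.5623146891593933, -0.16236267983913422], [0.7113316655158997, -0.1583729088306427], [0.7050243020057678, 0.07720378041267395]]
lid (0.6374735236167908, -0.046180613338947296) (0.15425708889961243, 0.23489457368850708) 1.4257173538208008 [[0.5574466586112976, 0.06931129097938538], [0.5632910132408142, -0.16551056504249573], [0.7175003886222839, -0.16167251765727997], [0.7116560339927673, 0.07314933836460114]]
tab [(102.5, array([354.9431, 289.226 ]), (352, 277, 7, 26))] [(144.5, array([256.7439, 207.6309]), (249, 199, 18, 19))]
(array([ 0.5265, -0.0468,  0.1017]), np.float64(0.0036170832830282494))
bead [(60.5, array([449.124 , 188.1019]), (443, 184, 12, 10))] [(11.0, array([212.   , 264.303]), (210, 262, 7, 6))]
(array([ 0.6709, -0.1916,  0.2492]), np.float64(0.0013531088727616058))
knob [310.9574 295.0993] (309, 288, 5, 14) [0.513 0.033 0.14 ]
vial [ 0.5049 -0.166   0.09  ]
bottlecap [ 0.66   -0.3175  0.14  ]
mortar [ 0.5118 -0.2978  0.05  ]
```

View pics/crop.png

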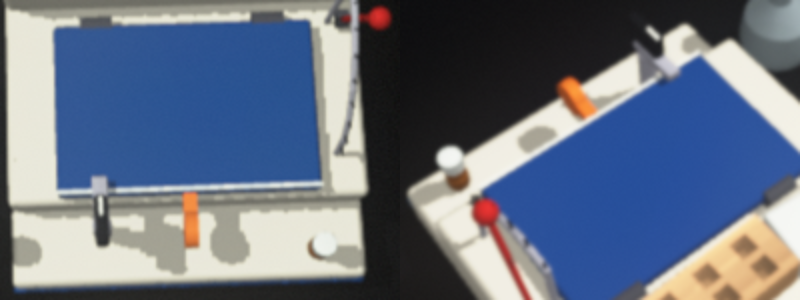

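{"method": "arm_command", "body": {"travel": [[1,1.5,0],[2,3,0],[2,3,0],[2,3,0],[2,3,0],[2,3,0],[2,3,0],[2,3,0],[2,3,0],[2,3,0],[2,3,0],[2,3,0]], "twist": [[0,0,5],[0,0,10],[0,0,10],[0,0,10],[0,0,10],[0,0,10],[0,0,10],[0,0,10],[0,0,10],[0,0,10],[0,0,10],[0,0,10]], "fingers": 5}}

```text
time: 1.6
tool_pos: [0.4609, -0.1255, 0.2494]
tcp_rot: [-1.038, -2.964, -0.0]
contact_force: [-0.0, -0.6, -0.2]
finger_gap: 0.0498
grasp_force: 0.0
```

{"method": "arm_command", "body": {"travel": [[2,3,0],[2,3,0],[2,3,0],[1,1.5,0],[0,0,0],[0,0,0]], "twist": [[0,0,10],[0,0,10],[0,0,10],[0,0,10],[0,0,0],[0,0,0]]}}

```text
time: 2.35
tool_pos: [0.5301, -0.0221, 0.2496]
tcp_rot: [0.025, -3.14, 0.001]
contact_force: [-0.0, -0.0, 0.0]
finger_gap: 0.0502
grasp_force: 0.0
```

Run:
```python
from workcell import telemetry, optics
import cv2,pickle
s=telemetry.get_state(); c=optics.capture("wrist"); c["s"]=s; pickle.dump(c,open("w1.pkl","wb"))
cv2.imwrite("pics/w1.png",c["frame"][:,:,::-1])
print(s["time"],s["q"],s["tool_pos"],s["tcp_rot"],s["contact_force"],c["mtx"],c["tool_from_camera"])
```

```text
2.35 [-1.67814606e-01  6.36101172e-02  1.14752255e-01  1.62301063e+00
 -5.29929106e-04 -1.83475187e-01] [ 0.53008259 -0.02210639  0.24964471] [ 2.45907863e-02 -3.14034806e+00  5.25116028e-04] [-0.02754973 -0.04720335  0.03874044] [[371.64829954   0.         316.14952873]
 [  0.         371.64829954 234.2266208 ]
 [  0.           0.           1.        ]] [[-1.72931684e-04 -9.55418946e-01 -2.95253465e-01  7.52390845e-02]
 [ 9.99999853e-01 -3.16824303e-04  4.39514851e-04 -1.58877991e-04]
 [-5.13464289e-04 -2.95253345e-01  9.55418860e-01 -1.23786175e-01]
 [ 0.00000000e+00  0.00000000e+00  0.00000000e+00  1.00000000e+00]]
```

View pics/w1.png

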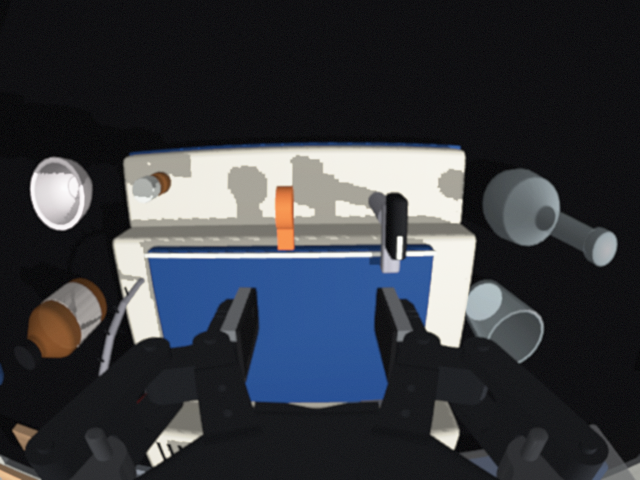

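In the wrist view the tab disc is centred near (285,208) with its neck running to 249. The knob top runs from (397,194) to (396,260). I'll cast fisheye rays onto known heights.

```bash
cat >> h.py <<'E'
def wray(c,uv):
    K=c["mtx"]; p=(np.array(uv)-K[:2,2])/K[0,0]; r=np.hypot(*p)
    d=np.r_[np.sin(r)*p/r,np.cos(r)]
    X=c["tool_from_camera"]; R=cv2.Rodrigues(c["s"]["tcp_rot"])[0]
    return c["s"]["tool_pos"]+R@X[:3,3], R@X[:3,:3]@d
def wplane(c,uv,z):
    o,d=wray(c,uv); return o+d*(z-o[2])/d[2]
E
python3 - <<'E'
from h import *
np.set_printoptions(precision=4,suppress=True)
W=pickle.load(open("w1.pkl","rb"))
for n,lo,hi,roi in(("tab",(5,180,120),(18,255,255),(270,300,180,255)),("knob",(0,0,0),(180,255,50),(382,412,188,262))):
    k=blobs(W,lo,hi,roi)[0]; b=cv2.boundingRect(k); print(n,b,cen(k))
    z=.14 if n=="knob" else .094
    for uv in((b[0]+b[2]/2,b[1]),(b[0]+b[2]/2,b[1]+b[3]),(b[0],b[1]+b[3]/2),(b[0]+b[2],b[1]+b[3]/2)): print(uv,wplane(W,uv,z))
for u in ((150,256),(433,256)): print("lidtopedge",wplane(W,u,.102))
T=pickle.load(open("top.pkl","rb"))
for v in(277,289.5,302): print("topknob",plane(T,(311,v),.14))
for v in(277,303): print("toptab",plane(T,(355.5,v),.094))
E
```

```text
tab (277, 188, 16, 42) [284.9624 200.7821]
(285.0, 188) [ 0.5045 -0.0464  0.094 ]
(285.0, 230) [ 0.5379 -0.0466  0.094 ]
(277, 209.0) [ 0.521  -0.0527  0.094 ]
(293, 209.0) [ 0.5209 -0.0402  0.094 ]
knob (386, 194, 21, 65) [395.0521 220.5392]
(396.5, 194) [0.4988 0.0294 0.14  ]
(396.5, 259) [0.5437 0.0329 0.14  ]
(386, 226.5) [0.5208 0.0238 0.14  ]
(407, 226.5) [0.5205 0.0382 0.14  ]
lidtopedge [ 0.5598 -0.1608  0.102 ]
lidtopedge [0.5555 0.0725 0.102 ]
topknob [0.5444 0.0328 0.14  ]
topknob [0.5227 0.0329 0.14  ]
topknob [0.5012 0.033  0.14  ]
toptab [ 0.5504 -0.0471  0.094 ]
toptab [ 0.5035 -0.0462  0.094 ]
```

{"method": "arm_command", "body": {"travel": [[-0.3,2.7,0],[-0.35,2.75,0],[0,0,-2],[0,0,-3],[0,0,-3],[0,0,-2],[0,0,-0.9],[0,0,0],[0,0,0]], "twist": [[0,0,0.6],[0,0,0],[0,0,0],[0,0,0],[0,0,0],[0,0,0],[0,0,0],[0,0,0],[0,0,0]]}}

```text
time: 3.52
tool_pos: [0.5248, 0.0326, 0.1423]
tcp_rot: [-0.044, 3.139, -0.0]
contact_force: [-0.8, -0.3, -0.1]
finger_gap: 0.0501
grasp_force: 0.0
```

{"method": "arm_command", "body": {"travel": [[0,0,0],[0,0,0],[0,0,0],[0,0,0],[0,0,0],[0,0,0]], "twist": [[0,0,0],[0,0,0],[0,0,0],[0,0,0],[0,0,0],[0,0,0]], "fingers": 1}}

```text
time: 4.28
tool_pos: [0.5246, 0.0334, 0.1419]
tcp_rot: [-0.046, 3.14, 0.001]
contact_force: [-0.2, 3.1, 4.7]
finger_gap: 0.0109
grasp_force: 43.5
```

{"method": "arm_command", "body": {"travel": [[0,0,0],[0,0,0],[0,0,0],[0,0,0],[0,0,0]], "twist": [[0,0,5],[0,0,8],[0,0,7],[0,0,0],[0,0,0]]}}

```text
time: 4.9
tool_pos: [0.5245, 0.0338, 0.1419]
tcp_rot: [-0.591, 3.084, 0.003]
contact_force: [-0.4, 4.4, 5.2]
finger_gap: 0.0111
grasp_force: 43.5
```

{"method": "arm_command", "body": {"travel": [[0,0.05,0],[0,0.05,0],[0,0,0],[0,0,0],[0,0,0]], "twist": [[0,0,8],[0,0,10],[0,0,7],[0,0,0],[0,0,0]]}}

```text
time: 5.52
tool_pos: [0.5242, 0.0343, 0.1419]
tcp_rot: [-1.244, 2.884, 0.001]
contact_force: [-1.5, 2.5, 6.2]
finger_gap: 0.011
grasp_force: 43.5
```

Run:
```python
from workcell import telemetry, optics
import cv2
c=optics.capture("top"); s=telemetry.get_state(); print(s["tool_pos"],s["contact_force"],s["ft_torque"],s["grasp_force"])
d=optics.capture("scene")
cr=np=None
import numpy as np
cv2.imwrite("pics/t2.png",np.hstack([cv2.resize(c["frame"][200:330,260:460],(600,390))[:, :400],cv2.resize(d["frame"][130:260,210:343],(399,390))])[:,:,::-1])
```

```text
[0.52420216 0.03428403 0.14190058] [-0.66012174  3.0525138   5.44219363] [0.53997739 0.28992752 0.0496957 ] 43.54598343372345
```

View pics/t2.png

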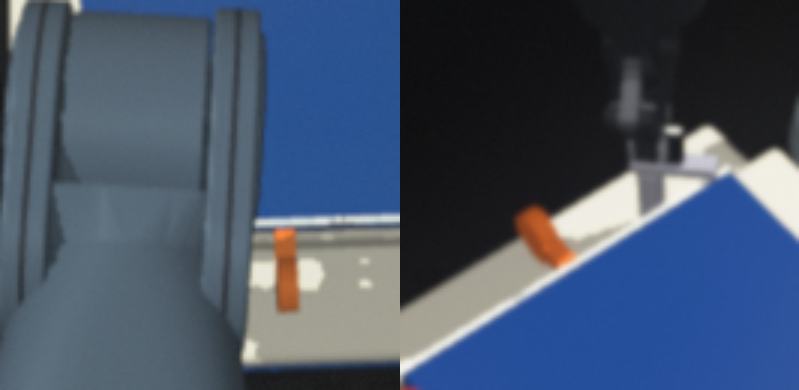

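The top view is blocked by the arm. In the scene crop the claw has swung toward +y, and forces are low, so I'll continue to about 85°.

{"method": "arm_command", "body": {"travel": [[0,0,0],[0,0,0],[0,0,0],[0,0,0],[0,0,0],[0,0,0],[0,0,0]], "twist": [[0,0,8],[0,0,10],[0,0,10],[0,0,8],[0,0,4],[0,0,0],[0,0,0]]}}

```text
time: 6.5
tool_pos: [0.5234, 0.0346, 0.1419]
tcp_rot: [-2.156, 2.284, 0.003]
contact_force: [-3.4, 3.6, 7.3]
finger_gap: 0.0109
grasp_force: 43.7
```

{"method": "arm_command", "body": {"travel": [[0,0,0],[0,0,0],[0,0,0],[0,0,0],[0,0,2],[0,0,3],[0,0,3],[0,0,2],[0,0,0]], "twist": [[0,0,0],[0,0,0],[0,0,0],[0,0,0],[0,0,0],[0,0,0],[0,0,0],[0,0,0],[0,0,0]], "fingers": 4}}

```text
time: 7.62
tool_pos: [0.5253, 0.0337, 0.2431]
tcp_rot: [-2.154, 2.283, -0.005]
contact_force: [0.8, 0.2, 1.2]
finger_gap: 0.04
grasp_force: 0.0
```

{"method": "arm_command", "body": {"travel": [[0,-0.5,0],[0,-1,0],[0,-1,0],[0,-1,0],[-0.2,-1,0],[-0.2,-1,0],[0,-1,0],[0,-1,0],[0,-0.5,0],[0,0,0],[0,0,0]], "twist": [[0,0,-5],[0,0,-10],[0,0,-10],[0,0,-10],[0,0,-10],[0,0,-10],[0,0,-10],[0,0,-10],[0,0,-10],[0,0,0],[0,0,0]]}}

```text
time: 9.0
tool_pos: [0.5197, -0.0459, 0.2401]
tcp_rot: [0.049, -3.14, -0.001]
contact_force: [0.0, -1.1, 0.3]
finger_gap: 0.0403
grasp_force: 0.0
```

Run:
```python
from workcell import telemetry, optics
from h import *
np.set_printoptions(precision=4,suppress=True)
s=telemetry.get_state(); c=optics.capture("wrist"); c["s"]=s; pickle.dump(c,open("w2.pkl","wb"))
cv2.imwrite("pics/w2.png",c["frame"][:,:,::-1])
print(s["time"],s["tool_pos"],s["tcp_rot"])
k=blobs(c,(5,180,120),(18,255,255),(270,370,150,290))[0];b=cv2.boundingRect(k)
print(b,wplane(c,(b[0]+b[2]/2,b[1]),.094),wplane(c,(b[0],b[1]+b[3]/2),.1),wplane(c,(b[0]+b[2],b[1]+b[3]/2),.1))
```

```text
9.0 [ 0.5197 -0.0459  0.2401] [ 0.0494 -3.1398 -0.0007]
(309, 204, 13, 12) [ 0.5042 -0.0468  0.094 ] [ 0.5075 -0.0515  0.1   ] [ 0.5072 -0.042   0.1   ]
```

View pics/w2.png

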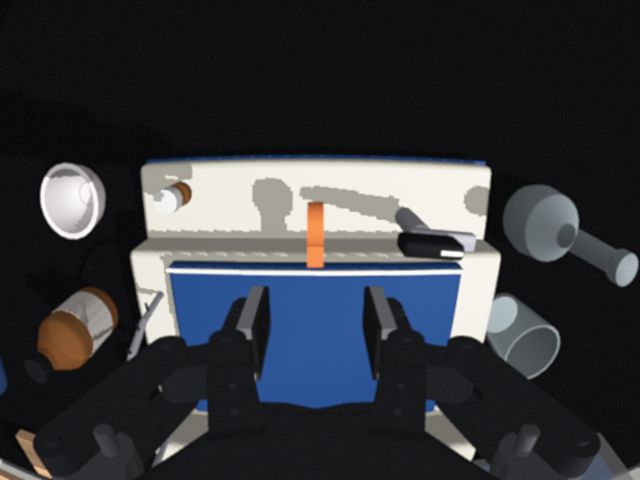

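The claw now lies along +y, clear of the lid. The tab is between the finger lines at (316,235). I'll go down and pinch it.

{"method": "arm_command", "body": {"travel": [[0.1,-0.1,-2],[0,0,-3],[0,0,-3],[0,0,-3],[0,0,-2],[0,0,-1.2],[0,0,0],[0,0,0]], "twist": [[0,0,0],[0,0,0],[0,0,0],[0,0,0],[0,0,0],[0,0,0],[0,0,0],[0,0,0]]}}

```text
time: 10.05
tool_pos: [0.5219, -0.0472, 0.1001]
tcp_rot: [-0.046, 3.139, -0.001]
contact_force: [-0.7, 0.4, 0.4]
finger_gap: 0.04
grasp_force: 0.0
```

{"method": "arm_command", "body": {"travel": [[0,0,0],[0,0,0],[0,0,0],[0,0,0],[0,0,0],[0,0,0]], "twist": [[0,0,0],[0,0,0],[0,0,0],[0,0,0],[0,0,0],[0,0,0]], "fingers": 0.8}}

```text
time: 10.8
tool_pos: [0.5219, -0.0467, 0.1002]
tcp_rot: [-0.046, 3.139, 0.001]
contact_force: [0.1, 2.1, 5.2]
finger_gap: 0.0111
grasp_force: 59.3
```

Run:
```python
import numpy as np
H=np.array([.713,.094])
# 24 rows, cosine-ease ; relative shifts of arc in cm, target angle 1.27
N=26; s=(1-np.cos(np.pi*np.arange(N+1)/N))/2*1.27
p=np.c_[-np.cos(s),np.sin(s)]*19.2
print(np.round(np.diff(p,axis=0),2).tolist(), s.round(2), np.diff(s).max()*8)
```

```text
[[0.0, 0.09], [0.0, 0.27], [0.01, 0.44], [0.03, 0.6], [0.07, 0.76], [0.12, 0.9], [0.19, 1.02], [0.28, 1.12], [0.38, 1.2], [0.49, 1.25], [0.61, 1.27], [0.72, 1.26], [0.83, 1.22], [0.92, 1.15], [0.99, 1.06], [1.03, 0.96], [1.05, 0.84], [1.03, 0.72], [0.99, 0.6], [0.92, 0.49], [0.82, 0.38], [0.7, 0.29], [0.57, 0.21], [0.41, 0.14], [0.25, 0.08], [0.08, 0.03]] [0.   0.   0.02 0.04 0.07 0.11 0.16 0.21 0.27 0.34 0.41 0.48 0.56 0.64
 0.71 0.79 0.86 0.93 1.   1.06 1.11 1.16 1.2  1.23 1.25 1.27 1.27] 0.6123263356970421
```

Run:
```python
import numpy as np
N=26; s=(1-np.cos(np.pi*np.arange(N+1)/N))/2*1.27
a=np.arctan2(.6,19.15)
p=np.round(np.c_[-np.cos(s+a),np.sin(s+a)]*np.hypot(.6,19.15),1)
print(np.diff(p,axis=0).round(1).tolist(), p[[0,12,24,26]])
```

```text
[[0.1, 0.1], [0.0, 0.3], [0.0, 0.4], [0.0, 0.6], [0.1, 0.7], [0.2, 0.9], [0.2, 1.1], [0.3, 1.1], [0.4, 1.2], [0.6, 1.2], [0.6, 1.2], [0.8, 1.3], [0.8, 1.1], [1.0, 1.2], [1.0, 1.0], [1.1, 0.9], [1.0, 0.8], [1.1, 0.7], [1.0, 0.6], [0.9, 0.4], [0.9, 0.4], [0.7, 0.2], [0.5, 0.2], [0.5, 0.2], [0.2, 0.0], [0.1, 0.1]] [[-19.2   0.6]
 [-15.9  10.7]
 [ -5.4  18.4]
 [ -5.1  18.5]]
```

{"method": "arm_command", "body": {"travel": [[0,0,0.1],[0,0,0.3],[0.05,0,0.4],[0.05,0,0.6],[0.1,0,0.7],[0.15,0,0.9],[0.25,0,1.0],[0.3,0,1.1],[0.4,0,1.2],[0.55,0,1.2],[0.65,0,1.2],[0.8,0,1.2]], "twist": [[0,0,0],[0,0,0],[0,0,0],[0,0,0],[0,0,0],[0,0,0],[0,0,0],[0,0,0],[0,0,0],[0,0,0],[0,0,0],[0,0,0]]}}

```text
time: 12.3
tool_pos: [0.5515, -0.0459, 0.197]
tcp_rot: [0.046, -3.134, -0.004]
contact_force: [-2.6, 4.9, -11.2]
finger_gap: 0.0106
grasp_force: 58.4
```

{"method": "arm_command", "body": {"travel": [[0.85,0.05,1.2],[0.95,0,1.1],[1.0,0.05,1.0],[1.05,0,0.9],[1.05,0.05,0.8],[1.05,0,0.7],[1.0,0.05,0.55],[0.9,0,0.45],[0.6,0.05,0.3],[0.3,0,0.15],[0,0,0],[0,0,0]], "twist": [[0,0,0],[0,0,0],[0,0,0],[0,0,0],[0,0,0],[0,0,0],[0,0,0],[0,0,0],[0,0,0],[0,0,0],[0,0,0],[0,0,0]]}}

```text
time: 13.8
tool_pos: [0.6391, -0.0436, 0.2688]
tcp_rot: [0.047, -3.134, -0.003]
contact_force: [-3.9, 5.7, -8.4]
finger_gap: 0.0108
grasp_force: 58.6
```

Run:
```python
from workcell import telemetry, optics
from h import *
c=optics.capture("scene"); t=optics.capture("top"); s=telemetry.get_state(); print(s["time"],s["tool_pos"],s["contact_force"],s["finger_gap"])
pickle.dump(c,open("s3.pkl","wb"));pickle.dump(t,open("t3.pkl","wb"))
cv2.imwrite("pics/s3.png",np.hstack([cv2.resize(c["frame"][110:360,150:400],(400,400)),cv2.resize(t["frame"][100:330,250:480],(400,400))])[:,:,::-1])
```

```text
13.9 [ 0.63902409 -0.04355258  0.26880547] [-3.4423384   4.49526983 -8.73254595] 0.010945708758429153
```

View pics/s3.png

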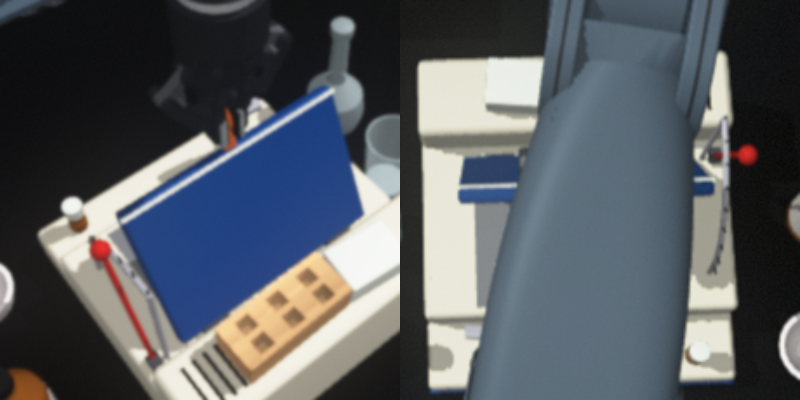

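Left (scene): the lid is up, its strip's right end is at about (120,213) and the bead at (101,250). Right (top): the strip's right end is at (713,187) and the bead at (748,155), so the lid is still a little short. I'll measure both.

Run:
```python
from h import *
np.set_printoptions(precision=4,suppress=True)
T=pickle.load(open("t3.pkl","rb"));S=pickle.load(open("s3.pkl","rb"))
def red(c,r):
    x0,x1,y0,y1=r;h=cv2.cvtColor(c["frame"],cv2.COLOR_RGB2HSV)
    m=(cv2.inRange(h,(0,150,60),(6,255,255))|cv2.inRange(h,(172,150,60),(180,255,255)))[y0:y1,x0:x1]
    m=cv2.morphologyEx(m,cv2.MORPH_OPEN,np.ones((7,7),np.uint8))
    k=max(cv2.findContours(m,0,2)[0],key=cv2.contourArea); c,r=cv2.minEnclosingCircle(k); return np.array(c)+(x0,y0),r
a,b=red(T,(430,470,170,210)),red(S,(195,235,245,285)); B,e=tri(T,a[0],S,b[0]); print(a,b,B,e)
E,e2=tri(T,(430,207),S,(226,242.5)); print("strip right end",E,e2)
yaw=np.radians(1.5)
def ang(p):
    x=p[0]+ (p[1]+.046)*np.sin(yaw); return np.arctan2(p[2]-.094,.713-x),np.hypot(p[2]-.094,.713-x)
print(ang(B),ang(E))
```

```text
(array([449.2647, 188.7353]), 6.031305313110352) (array([212., 266.]), 6.403224468231201) [ 0.6709 -0.1924  0.2456] 0.0011748630329461278
strip right end [ 0.6438 -0.1595  0.2368] 0.003358557064089993
(np.float64(1.2766522356354078), np.float64(0.1584333103662337)) (np.float64(1.102802589955468), np.float64(0.15999514090813974))
```

{"method": "arm_command", "body": {"travel": [[0.2,0,0.1],[0.5,0,0.2],[0.6,0,0.2],[0.6,0.05,0.2],[0.5,0,0.15],[0.2,0,0.05],[0,0,0],[0,0,0]], "twist": [[0,0,0],[0,0,0],[0,0,0],[0,0,0],[0,0,0],[0,0,0],[0,0,0],[0,0,0]]}}

```text
time: 14.9
tool_pos: [0.6647, -0.0429, 0.2774]
tcp_rot: [0.047, -3.133, -0.004]
contact_force: [-4.1, 4.5, -8.8]
finger_gap: 0.0108
grasp_force: 58.5
```

Run:
```python
from workcell import telemetry, optics
from h import *
c=optics.capture("scene"); t=optics.capture("top"); s=telemetry.get_state(); print(s["time"],s["tool_pos"],s["contact_force"],s["finger_gap"])
p=s["tool_pos"]; print(np.arctan2(p[2]-.094,.713-p[0])-.031)
pickle.dump(c,open("s4.pkl","wb"));pickle.dump(t,open("t4.pkl","wb"))
cv2.imwrite("pics/s4.png",np.hstack([cv2.resize(c["frame"][200:300,190:290],(400,400)),cv2.resize(t["frame"][150:250,380:480],(400,400))])[:,:,::-1])
```

```text
15.0 [ 0.66471786 -0.04282573  0.27740671] [-4.50250789  4.3090511  -8.37272564] 0.010728370427991548
1.282384808506419
```

View pics/s4.png

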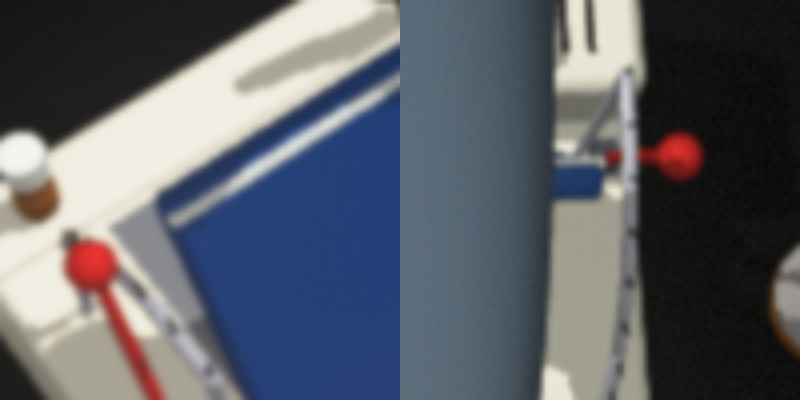

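Here the white strip lies on the lid's upper face. The blue end face has its right end at about (163,206) in the left crop and (602,180) in the right crop. The bead is at (91,264) and (680,156).

Run:
```python
from h import *
np.set_printoptions(precision=4,suppress=True)
T=pickle.load(open("t4.pkl","rb"));S=pickle.load(open("s4.pkl","rb"))
yaw=np.radians(1.5)
def ang(p):
    x=p[0]+(p[1]+.046)*np.sin(yaw); return np.arctan2(p[2]-.094,.713-x).round(3),np.hypot(p[2]-.094,.713-x).round(4)
def pr(n,a,b):
    P,e=tri(T,(380+a[0]/4,150+a[1]/4),S,(190+b[0]/4,200+b[1]/4)); print(n,P,round(e,4),ang(P))
pr("endmid",(602,180),(163,206)); pr("endlow",(602,198),(158,203)); pr("endup",(602,164),(168,214)); pr("bead",(681,156),(91,264))
# face-on check from top view alone: end mid at radius .16, expected pixel for given angle
R=cv2.Rodrigues(T["rvec"])[0]
for th in(1.2,1.25,1.3,1.35):
    o=[]
    for off in(-.008,.008):
        x=-.16*np.cos(th)+off*np.sin(th); z=.094+.16*np.sin(th)+off*np.cos(th)
        X=np.array([.713+x+.12*np.sin(yaw),-.0465-.12+.0,z]); q=cv2.projectPoints(X[None]*1.,T["rvec"],T["tvec"],T["mtx"],None)[0].ravel()
        o.append(((q-[380,150])*4).round(0))
    print(th,o)
```

```text
endmid [ 0.6712 -0.2328  0.3222] 0.1382 (np.float64(1.369), np.float64(0.2329))
endlow [ 0.666  -0.2331  0.3176] 0.1398 (np.float64(1.343), np.float64(0.2295))
endup [ 0.6764 -0.2331  0.3246] 0.1369 (np.float64(1.393), np.float64(0.2343))
bead [ 0.6774 -0.2599  0.3253] 0.1386 (np.float64(1.394), np.float64(0.235))
1.2 [array([214., 208.]), array([215., 168.])]
1.25 [array([215., 188.]), array([215., 148.])]
1.3 [array([215., 168.]), array([215., 128.])]
1.35 [array([215., 148.]), array([215., 108.])]
```

Run:
```python
from h import *
np.set_printoptions(precision=4,suppress=True)
T=pickle.load(open("t4.pkl","rb"));S=pickle.load(open("s4.pkl","rb"))
yaw=np.radians(1.5)
def ang(p):
    x=p[0]+(p[1]+.046)*np.sin(yaw); return [(np.arctan2(p[2]-.094,h-x).round(3),np.hypot(p[2]-.094,h-x).round(4)) for h in(.713,.717)]
def pr(n,a,b):
    P,e=tri(T,(380+a[0]/4,150+a[1]/4),S,(190+b[0]/4,200+b[1]/4)); print(n,P,round(e,4),ang(P))
pr("endmid",(202,180),(163,206)); pr("endlow",(202,198),(158,203)); pr("endup",(202,164),(168,214)); pr("bead",(281,156),(91,264))
def inv(c,uv,y): # intersect with photometer plane y=const
    o,d=ray(c,uv); n=np.array([-np.sin(yaw),np.cos(yaw),0]); P0=np.array([.713,-.046,0])+n*y
    return o+d*(n@(P0-o))/(n@d)
p=inv(S,(190+163/4,200+206/4),-.12); print("scene only end",p,ang(p)); p=inv(S,(190+91/4,200+264/4),-.15); print("scene only bead",p,ang(p))
```

```text
endmid [ 0.6626 -0.1615  0.2401] 0.0014 [(np.float64(1.22), np.float64(0.1556)), (np.float64(1.196), np.float64(0.157))]
endlow [ 0.6568 -0.1617  0.2345] 0.0025 [(np.float64(1.172), np.float64(0.1524)), (np.float64(1.148), np.float64(0.154))]
endup [ 0.6683 -0.1618  0.243 ] 0.0002 [(np.float64(1.261), np.float64(0.1564)), (np.float64(1.237), np.float64(0.1577))]
bead [ 0.6709 -0.1928  0.2456] 0.0014 [(np.float64(1.276), np.float64(0.1584)), (np.float64(1.252), np.float64(0.1596))]
scene only end [ 0.6819 -0.1669  0.2709] [(np.float64(1.38), np.float64(0.1802)), (np.float64(1.358), np.float64(0.181))]
scene only bead [ 0.6912 -0.1966  0.2784] [(np.float64(1.432), np.float64(0.1862)), (np.float64(1.411), np.float64(0.1867))]
```

{"method": "arm_command", "body": {"travel": [[0.2,0,0.05],[0.3,0,0.05],[0.2,0,0.05],[0.1,0,0.05],[0,0,0],[0,0,0]], "twist": [[0,0,0],[0,0,0],[0,0,0],[0,0,0],[0,0,0],[0,0,0]]}}

```text
time: 15.75
tool_pos: [0.6724, -0.0426, 0.2793]
tcp_rot: [0.047, -3.132, -0.004]
contact_force: [-5.3, 5.6, -9.0]
finger_gap: 0.0108
grasp_force: 58.5
```

{"method": "arm_command", "body": {"travel": [[0,0,0],[0,0,0],[0,0,0],[0,0,0],[0,0,0]], "twist": [[0,0,0],[0,0,0],[0,0,0],[0,0,0],[0,0,0]], "fingers": 4}}

```text
time: 16.38
tool_pos: [0.6757, -0.0443, 0.2809]
tcp_rot: [-0.045, 3.141, -0.0]
contact_force: [0.0, -0.0, 0.9]
finger_gap: 0.0399
grasp_force: 0.0
```

{"method": "arm_command", "body": {"travel": [[0,0,1],[0,0,2],[0,0,3],[-2,0,3],[-5,0,0],[-5,0,0],[-5,0,0],[-5,0,0],[-5,0,0],[-5,0,0],[0,0,0]], "twist": [[0,0,0],[0,0,0],[0,0,0],[0,0,0],[0,0,0],[0,0,0],[0,0,0],[0,0,0],[0,0,0],[0,0,0],[0,0,0]]}}

```text
time: 17.75
tool_pos: [0.3531, -0.0437, 0.3726]
tcp_rot: [-0.044, 3.138, -0.002]
contact_force: [0.1, -0.8, 0.2]
finger_gap: 0.0403
grasp_force: 0.0
```

Run:
```python
from workcell import telemetry, optics
from h import *
c=optics.capture("scene"); t=optics.capture("top"); s=telemetry.get_state(); print(s["time"],s["tool_pos"],s["contact_force"])
pickle.dump(c,open("s5.pkl","wb"));pickle.dump(t,open("t5.pkl","wb"))
cv2.imwrite("pics/s5.png",np.hstack([cv2.resize(c["frame"][200:300,190:290],(400,400)),cv2.resize(t["frame"][150:250,380:480],(400,400))])[:,:,::-1])
```

```text
17.85 [ 0.35582812 -0.04424387  0.37158839] [ 0.68754307 -0.25778057  0.0425309 ]
```

View pics/s5.png

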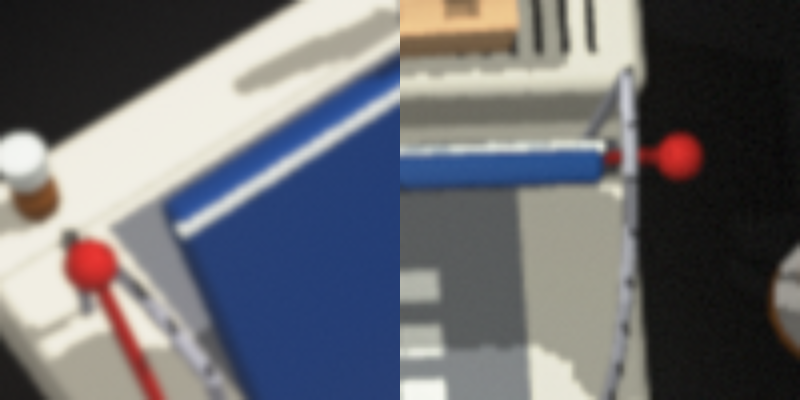

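Released: the end face's right end is at about (172,216) in the left crop and (602,166) in the right crop. The bead is unchanged at (91,264) and (681,156).

Run:
```python
from h import *
np.set_printoptions(precision=4,suppress=True)
T=pickle.load(open("t5.pkl","rb"));S=pickle.load(open("s5.pkl","rb"))
yaw=np.radians(1.5)
def ang(p):
    x=p[0]+(p[1]+.046)*np.sin(yaw); return [(np.arctan2(p[2]-.094,h-x).round(3),np.hypot(p[2]-.094,h-x).round(4)) for h in(.713,.717)]
def pr(n,a,b):
    P,e=tri(T,(380+a[0]/4,150+a[1]/4),S,(190+b[0]/4,200+b[1]/4)); print(n,P,round(e,4),ang(P))
pr("endmid",(202,166),(172,216)); pr("low",(202,182),(167,207));pr("up",(202,151),(177,226)); pr("bead",(281,156),(91,264))
```

```text
endmid [ 0.6683 -0.1615  0.241 ] 0.0017 [(np.float64(1.257), np.float64(0.1546)), (np.float64(1.232), np.float64(0.1559))]
low [ 0.6625 -0.161   0.2386] 0.0029 [(np.float64(1.216), np.float64(0.1542)), (np.float64(1.192), np.float64(0.1556))]
up [ 0.6739 -0.162   0.2427] 0.0005 [(np.float64(1.295), np.float64(0.1546)), (np.float64(1.27), np.float64(0.1557))]
bead [ 0.6709 -0.1928  0.2456] 0.0014 [(np.float64(1.276), np.float64(0.1584)), (np.float64(1.252), np.float64(0.1596))]
```

The lid is within about 0.02 rad of the pointer by sight, and the arm is clear. I'll hand in.

```bash
python3 -c "
from workcell import workorder
print(workorder.hand_in())"
```

```text
the job is handed in; nothing more can be done
None
```

I turned the clamp about 85° clear of the lid, lifted the lid to about 0.02 rad from the pointer by camera, let go, backed the arm off and handed the job in; the hand-in returned no verdict.

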